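# Make up the mending kit and the machine kit

## Robot

A 6-joint arm with a two-finger parallel gripper is mounted at the origin on a cart in front of the work surface, level with it; the furniture and walls round the work are solid. World frame = base frame: x ahead of the robot, y to its left, z up, the work surface at z = 0. Lengths are in mm, angles in rad, forces in N, time in s.
With the tool pointing down it reaches from about 300 to 775 mm from the base axis. Payload 14.6 kg.
Tool frame: the origin (TCP) lies between the finger pads; the fingertips stand manip.tip_reach ahead of it and the grasp point (between the pads) lies 5 mm behind it (manip.tip_reach is the distance from the TCP to the fingertips, in mm); z points along the fingers, y is the line along which they close (so a half turn about z gives the same grasp; the last joint's range is limited). The gripper opens to 94 mm and grips with 3 to 60 N. Pads are 16 mm wide; open, the fingers measure 119 mm over their backs; the gripper's body (75 mm by 177 mm) begins 78 mm behind the grasp point.
Start: joints at [1.152, 0.3, 1.521, -0, 1.321, -0.067], TCP at [189.52, 516.306, 219.446] pointing down, gripper open.
Joint ranges: [-3.03, 3.03], [-0.79, 2.21], [0.23, 2.52], [-1.04, 4.18], [0, 3.07], [-2.55, 2.55]. Speed limits (rad/s): [2.22, 2.22, 2.57, 3.14, 3.14, 3.14].

## Interface

Orientations are given as [roll, pitch, yaw] about the fixed x, y, z axes, in that order (R = Rz(yaw) Ry(pitch) Rx(roll)).
In Python, from cell import manip gives the robot as it stands. The module is installed in compiled form; this text tells all that it offers.
- The arm moves only by the shell command python3 -m creep 'ROWS' [FORCE]. ROWS is JSON, a list of rows, each a list of 3 entries, a list of its own where there are three numbers: the opening, from -1 (shut) to 1 (fully open), then the shift along the tool's x, y, z in cm, then the turn about the tool's z in units of 5 degrees (1.0 is 5 degrees). In form: [[grip, [tx, ty, tz], roll], ...]. A call has 1 to 12 rows; each row is the pose to reach, as a shift and turn from the pose commanded when the call began, along the tool's axes at that moment; what a row does not reach only later rows make up. A row lasts 1/10 s, in which the tool goes at most 50 mm and 8.59 degrees, less where a joint would pass 70% of its speed; a pose out of reach is approached as far as the arm can. A call with a gripper value outside its range is refused whole. The fingers move at their own pace and stop on an object; FORCE is the grip in N (left out, the last holds). Time passes only in rows, so rows that repeat a pose let the fingers close. It gives the time, the measured TCP pose, the force, the opening and the grip force at its end, in the units of the state.
- manip.read_state(): the state, without advancing time (a new reading comes with each control period).
- manip.camera(name): name is "side" or "top" or "wrist"; returns the picture (400x640x3 uint8, red, green, blue); there is no depth.
- manip.camera_params(name): a dict with "fovy" (degrees; the focal length in pixels is half the picture's height over the tangent of half this angle, whatever the lens; pixels are square), "cx", "cy" (the principal point, pixels), "k1" (the pictures are not rectified: a ray, as slopes to the right and down, at radius r is drawn at 1 + k1 r^2 times it, then the intrinsics apply), "origin" and "attitude" of the camera in the world. Camera axes: x right, y down, z forward; pixel columns grow to the right and rows downward; lengths in mm; the calibration is good to about 2 mm. A picture is of the moment at which its call begins: read the wrist's pose just before it. camera_params takes no time and is no camera call; for the wrist camera it gives the pose at the moment of the call.
- manip.sign_off(): hands the job in; it is judged then, once.
The state is a dict: "clock": time; "joints": joint angles; "qd": joint speeds; "effort": joint torques, N m; "eef_pos": TCP position; "eef_rot": TCP orientation; "wrist_force": force on the tool from outside, world axes, zero at the start; "moment": the same for the moment, N m; "finger_gap": finger opening in mm; "finger_force": force on a finger pad.
Only numpy, scipy, OpenCV 4.12 (cv2) and the standard library are available. Lean on these libraries where they do the work, as an engineer would, in place of code of your own. Each camera call takes 0.05 s, during which the arm holds its last target. There are 200 camera calls.

## Task

Make up the two class kits in the wooden kit trays, each thing seated in the pocket made for it. The mending tray, the one with the long trough, takes the squat wooden spool standing in its larger round pocket, the thimble standing in the smaller one and the needle case lying in the trough; the machine tray, with only two round pockets, takes the tall slim spool standing in the larger one and the bobbin lying flat in the smaller one. Leave the tape measure, the steel weight and the tailor's chalk lying where they are.

Things in the scene. Friction and masses are not known exactly. Their poses are not given: they have to be found in the camera images.
- mending_tray: Light wooden mending tray, 108 x 148 mm (its x, y), 12 mm thick, fixed flat on the table. Origin: centre of its underside, z up. Pockets 6 mm deep (floors at z = 6 mm), mouths chamfered 2 mm: round, 43 mm across, at x -20, y +36 mm for the wooden spool; round, 28 mm, at x -20, y -36 mm for the thimble; trough 23 mm (x) by 82 mm (y) at x +30, y 0 for the needle case.
- machine_tray: Light wooden machine tray, same outline: 108 x 148 mm (its x, y), 12 mm thick, fixed flat on the table. Origin: centre of its underside, z up. Only two pockets, round, 6 mm deep (floors at z = 6 mm), mouths chamfered 2 mm: 39 mm across at x 0, y +36 mm for the tall spool; 31 mm at x 0, y -36 mm for the bobbin.
- wooden_spool: Squat thread spool with brown wooden flanges, standing on the table, 33 mm diameter, 36 mm tall. Origin: centre of its underside, z up.
- tall_spool: Tall slim thread spool with thin pale end flanges, standing on the table, 29 mm diameter, 61 mm tall. Origin: centre of its underside, z up.
- bobbin: Small wound machine bobbin with clear flanges, lying flat on the table, 20 mm diameter, 12 mm high. Origin: centre of its underside, z up.
- thimble: Brass thimble standing mouth down on the table, 18 mm diameter at the foot, a little narrower above, 22 mm tall. Origin: centre of its underside, z up.
- needle_case_middle (a point): Middle of the turned wooden needle case, a 13 mm thick, 70 mm long stick lying on the table (this point is 6.5 mm above the table). It lies along the y axis of this frame; grip it across, along x.
- rolled_tape: Rolled tape measure, a flat round roll 52 mm across, 15 mm high. Stays where it is. Origin: near the centre of its underside.
- steel_weight: Steel pattern weight, a plain disc 38 mm across, 15 mm high. Stays where it is. Origin: centre of its underside.
- chalk: Flat piece of pink tailor's chalk, 31 x 46 mm (its x, y), 9 mm high. Stays where it is. Origin: centre of its underside.
Mind the look-alikes: they are no part of the job. Leave any blue or orange look-alike of the tall_spool alone.

How it is judged (in metres and radians):
At the end, for the whole second after the job is handed in: All five things rest in their own pockets, released: centres within 9 mm of the pocket's centre each way, undersides within 3 mm of the pocket floor, spools, thimble and bobbin upright to 0.12 rad and still, needle case along the trough to 0.3 rad (x of wooden_spool in the frame of mending_tray between -0.029 and -0.011 m and y of wooden_spool in the frame of mending_tray between 0.027 and 0.045 m and z of each of wooden_spool, thimble in the frame of mending_tray below 0.009 m and angle between each of wooden_spool, thimble, tall_spool, bobbin's own z axis and vertical below 0.12 rad and linear speed of each of wooden_spool, thimble, tall_spool, bobbin below 0.01 m/s and angular speed of each of wooden_spool, thimble, tall_spool, bobbin below 0.2 rad/s and x of thimble in the frame of mending_tray between -0.029 and -0.011 m and y of thimble in the frame of mending_tray between -0.045 and -0.027 m and x of needle_case_middle in the frame of mending_tray between 0.021 and 0.039 m and y of needle_case_middle in the frame of mending_tray between -0.009 and 0.009 m and z of needle_case_middle in the frame of mending_tray below 0.0155 m and angle between the y axis of needle_case_middle and the y axis of mending_tray, either way round below 0.3 rad and x of tall_spool in the frame of machine_tray between -0.009 and 0.009 m and y of tall_spool in the frame of machine_tray between 0.027 and 0.045 m and z of each of tall_spool, bobbin in the frame of machine_tray below 0.009 m and x of bobbin in the frame of machine_tray between -0.009 and 0.009 m and y of bobbin in the frame of machine_tray between -0.045 and -0.027 m); the robot touches nothing.
It fails at once if the tape measure is pushed more than 25 mm from its place (distance of rolled_tape from where it was at the start of the episode above 0.025 m).
It fails at once if the steel weight is pushed more than 25 mm from its place (distance of steel_weight from where it was at the start of the episode above 0.025 m).
It fails at once if the tailor's chalk is pushed more than 25 mm from its place (distance of chalk from where it was at the start of the episode above 0.025 m).
It also fails if it takes over 120 s, if anything falls off the work surface, if the arm or the gripper's body presses on something with over 40 N, if the wrist force passes 120 N, or if a joint passes its speed limit or range.

## Working session

There is one attempt and no reset: what is moved stays moved. The work goes in short steps, Python scripts to look and compute and a shell command to move; the robot and the scene stay as the last step left them, time stands still between calls to the robot, and variables do not carry over. Pictures are saved under pics/ and viewed, at most 14 in all, crops included, and the job is handed in when it is done.

```bash
mkdir -p pics; python3 - <<'E'
from cell import manip
import cv2
print(manip.tip_reach, manip.read_state())
for n in ("top","side"):
    cv2.imwrite(f"pics/{n}0.png",manip.camera(n)[:,:,::-1]); print(n,manip.camera_params(n))
print(manip.camera_params("wrist"))
E
```

```text
14.0 {'clock': 0.0, 'joints': array([ 1.15242962e+00,  3.00448278e-01,  1.52157180e+00, -1.42839283e-05,
        1.32069021e+00, -6.66086956e-02]), 'qd': array([-0.00169672, -0.00114561, -0.00019963,  0.00080429,  0.0014785 ,
        0.0003998 ]), 'effort': array([-5.75506929e-04, -5.31810665e+01, -3.52729046e+01,  7.08401855e-02,
        2.43904372e-02, -1.34328266e-04]), 'eef_pos': array([189.41429329, 516.09816756, 218.90276504]), 'eef_rot': array([-3.14047658e+00, -6.05841005e-05,  2.78983815e+00]), 'wrist_force': array([-0.1752283 ,  0.22603464, -0.79906895]), 'moment': array([0.01027835, 0.05383165, 0.10373704]), 'finger_force': 0.0, 'finger_gap': 94.05249038692594}
top {'fovy': 42.1638022445441, 'cx': 323.9575931851109, 'cy': 204.61556229703328, 'k1': -0.12369740722647986, 'origin': array([ 347.89852604,  162.38290706, 1583.52750505]), 'attitude': array([-3.05675522, -0.01640004, -1.58317502])}
side {'fovy': 44.482186906138395, 'cx': 323.70182155280503, 'cy': 202.50430283213336, 'k1': 0.004549096632118273, 'origin': array([ 222.67015314, -821.73605418,  940.68659871]), 'attitude': array([-2.29120824,  0.01780449, -0.2606498 ])}
{'fovy': 69.79205959994343, 'cx': 320.52530700431936, 'cy': 204.984057712948, 'k1': -0.01702986144353603, 'origin': array([112.64873026, 544.54929316, 384.20150633]), 'attitude': array([2.85775132e+00, 1.64140942e-03, 1.21959051e+00])}
```

View pics/top0.png

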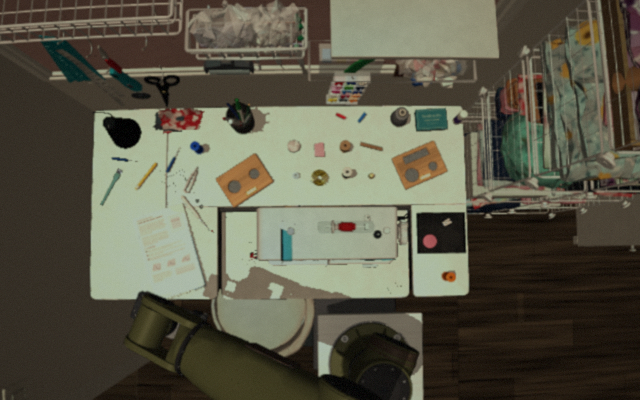

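View pics/side0.png

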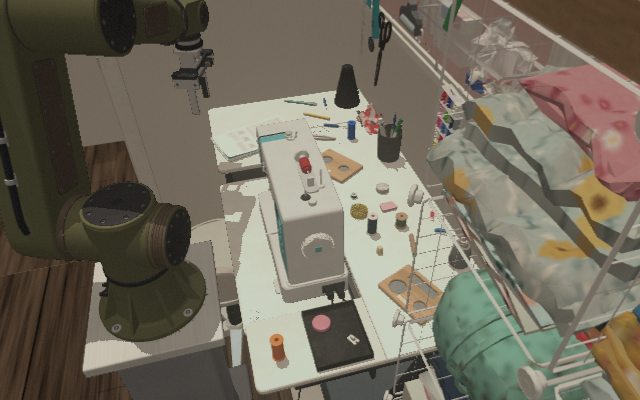

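The machine tray is at top-view pixel (245,180) and the mending tray at (419,164). The small objects sit between them: weight (294,146), chalk (320,150), wooden spool (347,146), needle case (371,146), bobbin (297,176), tape (320,177), tall spool (349,173), thimble (371,176). The blue look-alike is at (197,147) and the orange one at (449,276).

```bash
cat > h.py <<'E'
import numpy as np, cv2
from scipy.spatial.transform import Rotation as R
from cell import manip
def K(p):
    f=200/np.tan(np.radians(p["fovy"])/2); return np.array([[f,0,p["cx"]],[0,f,p["cy"]],[0,0,1.]]),np.array([p["k1"],0,0,0,0.])
def world(p,pix,z):
    k,d=K(p); u=cv2.undistortPoints(np.array(pix,float).reshape(-1,1,2),k,d).reshape(-1,2)
    v=R.from_euler("xyz",p["attitude"]).apply(np.c_[u,np.ones(len(u))]); o=p["origin"]
    return o+v*((np.broadcast_to(z,len(u))-o[2])/v[:,2])[:,None]
def pixel(p,pts):
    k,d=K(p); m=R.from_euler("xyz",p["attitude"]).as_matrix().T
    return cv2.projectPoints(np.array(pts,float).reshape(-1,1,3),cv2.Rodrigues(m)[0],-m@p["origin"],k,d)[0].reshape(-1,2)
def shot(name,file,crop=None,s=1):
    p=manip.camera_params(name); im=manip.camera(name)[:,:,::-1]
    cv2.imwrite("pics/raw_"+file,im)
    if crop: x0,x1,y0,y1=crop; im=im[y0:y1,x0:x1]
    cv2.imwrite("pics/"+file,cv2.resize(im,None,fx=s,fy=s,interpolation=cv2.INTER_CUBIC)); return p
def rel(xyz,yaw=None):
    "target TCP world mm -> cm along tool axes; yaw rad -> units of 5 deg"
    s=manip.read_state(); r=R.from_euler("xyz",s["eef_rot"])
    t=r.inv().apply(np.array(xyz)-s["eef_pos"])/10
    a=None
    if yaw is not None:
        a=-(yaw-s["eef_rot"][2]); a=(a+np.pi/2)%np.pi-np.pi/2; a=np.degrees(a)/5
    return t.round(2),a
E
python3 - <<'E'
from h import *
p=shot("top","t1.png",(205,455,100,210),3.2)
pts=dict(mach=(245,180),mend=(419,164),weight=(294,146),chalk=(320,150),wspool=(347,146),needle=(371,146),bob=(297,176),tape=(320,177),tall=(349,173),thim=(371,176))
for n,w in zip(pts,world(p,list(pts.values()),10)): print(n,w.round())
print(world(p,[(258,207),(397,207),(212,200)],0).round())
E
```

```text
mach [560. 376.  10.]
mend [ 604. -160.   10.]
weight [663. 225.  10.]
chalk [650. 145.  10.]
wspool [662.  62.  10.]
needle [661. -13.  10.]
bob [570. 216.  10.]
tape [566. 146.  10.]
tall [578.  57.  10.]
thim [568. -10.  10.]
[[477. 337.   0.]
 [472. -90.   0.]
 [500. 479.   0.]]
```

View pics/t1.png

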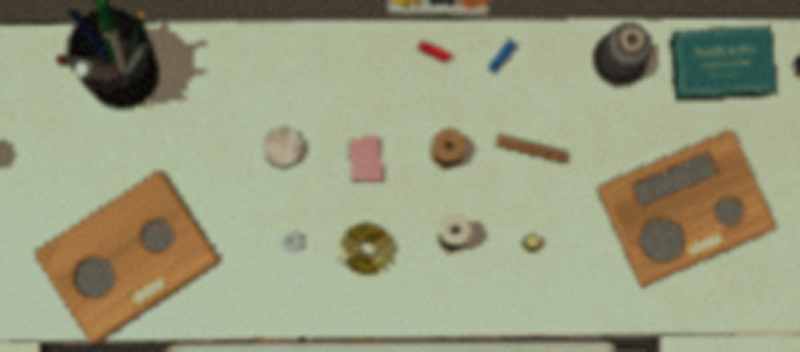

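Candidates (t1.png crop, 3.2x):
- **Tall spool:** the pale one at (457,235). The blue (197,147) and orange (449,276) look-alikes lie apart from it, and the grey cone at (628,50) is not it.
- **Wooden spool:** (450,148), brown flanges.
- **Needle case:** the stick at (533,148). The red and blue chalks at (436,52) and (503,55) are not it.
- **Bobbin:** (293,241), not the weight at (285,147) or the tape at (367,247).
- **Thimble:** (532,242).

The mending tray, with the trough, is on the right and the machine tray is on the left. Next I'll take close wrist views.

```bash
python3 - <<'E'
from h import *
print(rel((560,370,260),np.pi), rel((570,100,260),np.pi))
E
```

```text
(array([-39.82,  -0.95,  -4.1 ]), np.float64(-4.031521442503649)) (array([-50.06, -25.96,  -4.08]), np.float64(-4.031521442503649))
```

```bash
python3 -m creep '[[1,[-10,-0.2,-4.1],-1],[1,[-20,-0.5,-4.1],-2],[1,[-30,-0.7,-4.1],-3],[1,[-39.8,-1,-4.1],-4],[1,[-39.8,-1,-4.1],-4],[1,[-39.8,-1,-4.1],-4],[1,[-39.8,-1,-4.1],-4],[1,[-39.8,-1,-4.1],-4],[1,[-39.8,-1,-4.1],-4],[1,[-39.8,-1,-4.1],-4],[1,[-39.8,-1,-4.1],-4],[1,[-39.8,-1,-4.1],-4]]'
python3 - <<'E'
from h import *
import pickle
p=shot("wrist","w1.png"); pickle.dump(p,open("w1.pkl","wb"))
print(manip.read_state()["eef_rot"],rel((570,100,250),np.pi))
E
```

```text
clock: 1.35
eef_pos: [558.6, 370.7, 260.8]
eef_rot: [3.141, 0.0, 3.14]
wrist_force: [-0.5, -0.2, -0.8]
finger_gap: 93.8
finger_force: 0.0
[3.14132816e+00 3.12161975e-04 3.14046904e+00] (array([ -1.17, -27.06,   1.08]), np.float64(-0.012875692294323926))
```

View pics/w1.png

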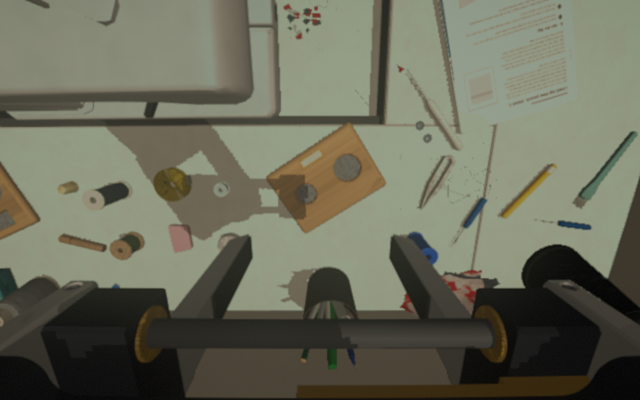

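The machine tray shows with its large pocket at (347,166) and bobbin pocket at (305,193). The bobbin is at (221,189), the tape at (172,184) and the tall spool at (105,194). Next view is over the other side.

```bash
python3 -m creep '[[1,[-4,-10,0],0],[1,[-4,-20,0],0],[1,[-4,-30,0],0],[1,[-4,-37,0],0],[1,[-4,-37,0],0],[1,[-4,-37,0],0],[1,[-4,-37,0],0],[1,[-4,-37,0],0],[1,[-4,-37,0],0],[1,[-4,-37,0],0],[1,[-4,-37,0],0]]'
python3 - <<'E'
from h import *
import pickle
p=shot("wrist","w2.png",(0,640,0,300),1.25); pickle.dump(p,open("w2.pkl","wb"))
E
```

```text
clock: 2.5
eef_pos: [598.6, 1.2, 260.6]
eef_rot: [3.141, 0.0, 3.141]
wrist_force: [-0.4, 0.1, 0.1]
finger_gap: 93.8
finger_force: 0.0
```

View pics/w2.png

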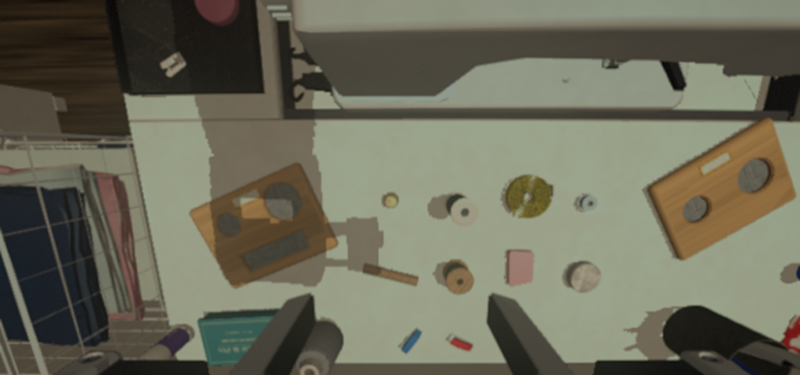

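w2 (1.25x) shows the mending tray at (264,225), with large pocket (282,202), small pocket (228,224) and trough (275,250). Objects: thimble (391,200), tall spool (462,210), bobbin (587,203), wooden spool (458,276), needle case (391,273). I'll fit poses and check them with an overlay.

```bash
cat > fit.py <<'E'
from h import *
import pickle,json
from scipy.optimize import least_squares
L=lambda n:pickle.load(open(n+".pkl","rb"))
p1,p2=L("w1"),L("w2")
def tray(p,c):
    w=world(p,c,12)[:,:2]
    box=np.array([(54,74),(-54,74),(-54,-74),(54,-74)])
    best=None
    for s in range(4):
      for a0 in (0,1.5,3,4.5):
        f=lambda q:((np.c_[np.cos(q[2])*box[:,0]-np.sin(q[2])*box[:,1],np.sin(q[2])*box[:,0]+np.cos(q[2])*box[:,1]]+q[:2])-np.roll(w,s,0)).ravel()
        r=least_squares(f,[*w.mean(0),a0])
        if best is None or r.cost<best.cost: best=r
    return best.x,np.sqrt(2*best.cost/4)
def T(q,pt): c,s=np.cos(q[2]),np.sin(q[2]); return np.array([q[0]+c*pt[0]-s*pt[1],q[1]+s*pt[0]+c*pt[1]])
def near(q,pt,target): # resolve half-turn
    q2=q+[0,0,np.pi]; return min((q,q2),key=lambda k:np.hypot(*(T(k,pt)-target)))
c=1.25
mend,e1=tray(p2,np.array([(190,212),(299,164),(337,241),(238,287)])/c)
mach,e2=tray(p1,np.array([(348,124),(385,182),(309,232),(267,183)]))
mend=near(mend,(30,0),world(p2,[(275/c,250/c)],6)[0,:2]); mach=near(mach,(0,36),world(p1,[(347,166)],6)[0,:2])
print("mend",mend,e1,"mach",mach,e2)
top=dict(thimble=((391,199),22),tall=((462,211),61),wood=((458,273),36),bobbin=((587,203),12))
O={n:world(p2,[np.array(u)/c],z)[0,:2] for n,(u,z) in top.items()}
e=world(p2,np.array([(364,267),(418,281)])/c,6.5)[:,:2]; O["needle"]=e.mean(0); d=e[1]-e[0]; na=np.arctan2(d[1],d[0])
print({k:v.round(1) for k,v in O.items()},"needle len",np.hypot(*d),"axis",na)
P=dict(wood=T(mend,(-20,36)),thimble=T(mend,(-20,-36)),needle=T(mend,(30,0)),tall=T(mach,(0,36)),bobbin=T(mach,(0,-36)))
print({k:v.round(1) for k,v in P.items()})
if __name__=="__main__":
    S=4
    def draw(p,f,crop,out):
        im=cv2.imread(f); x0,x1,y0,y1=crop; im=cv2.resize(im[y0:y1,x0:x1],None,fx=S,fy=S,interpolation=cv2.INTER_CUBIC)
        def poly(pts,col): cv2.polylines(im,[((pixel(p,pts)-[x0,y0])*S).round().astype(int)],True,col,1)
        t=np.linspace(0,2*np.pi,40)
        def circ(xy,r,z,col): poly([(xy[0]+r*np.cos(a),xy[1]+r*np.sin(a),z) for a in t],col)
        for q in (mend,mach): poly([(*T(q,k),12) for k in ((54,74),(-54,74),(-54,-74),(54,-74))],(255,0,0))
        for n,r in (("wood",21.5),("thimble",14),("tall",19.5),("bobbin",15.5)): circ(P[n],r,10,(0,255,255))
        q=mend; poly([(*T(q,k),10) for k in ((41.5,41),(18.5,41),(18.5,-41),(41.5,-41))],(0,255,255))
        for n,r,h in (("wood",16.5,36),("thimble",9,0),("tall",14.5,61),("bobbin",10,12)):
            circ(O[n],r,0,(0,0,255)); circ(O[n],r,h,(0,255,0))
        poly([(*e[0],6.5),(*e[1],6.5)],(0,0,255))
        return im
    a=draw(p2,"pics/raw_w2.png",(145,345,125,235),0); b=draw(p2,"pics/raw_w2.png",(345,480,125,235),0); m=draw(p1,"pics/raw_w1.png",(255,395,115,240),0)
    h=np.zeros((600,800,3),np.uint8); a=cv2.resize(a,None,fx=.99,fy=.99)
    h[:a.shape[0],:a.shape[1]]=a
    b=cv2.resize(b,None,fx=.4,fy=.4); m=cv2.resize(m,None,fx=.32,fy=.32)
    h[440:440+b.shape[0],:b.shape[1]]=b[:160]; h[436:436+m.shape[0],300:300+m.shape[1]]=m[:164]
    cv2.imwrite("pics/fit1.png",h)
E
sed -i 's/fx=.32,fy=.32/fx=.32,fy=.32/;s/fx=.4,fy=.4)/fx=.36,fy=.36)/' fit.py; python3 fit.py
```

```text
mend [ 6.02180315e+02 -1.58089076e+02  3.94472674e-01] 104.16727373366338 mach [561.77374381 379.82270466   6.87679228] 103.59539679591147
{'thimble': array([567.6,  -9.6]), 'tall': array([574.9,  64. ]), 'wood': array([650.6,  67.1]), 'bobbin': array([573.3, 217.1]), 'needle': array([662. , -10.6])} needle len 69.128253770762 axis 1.3022765759767687
{'wood': array([ 569.9, -132.5]), 'thimble': array([ 597.6, -199. ]), 'needle': array([ 629.9, -146.6]), 'tall': array([541.6, 409.7]), 'bobbin': array([581.9, 350. ])}
```

View pics/fit1.png

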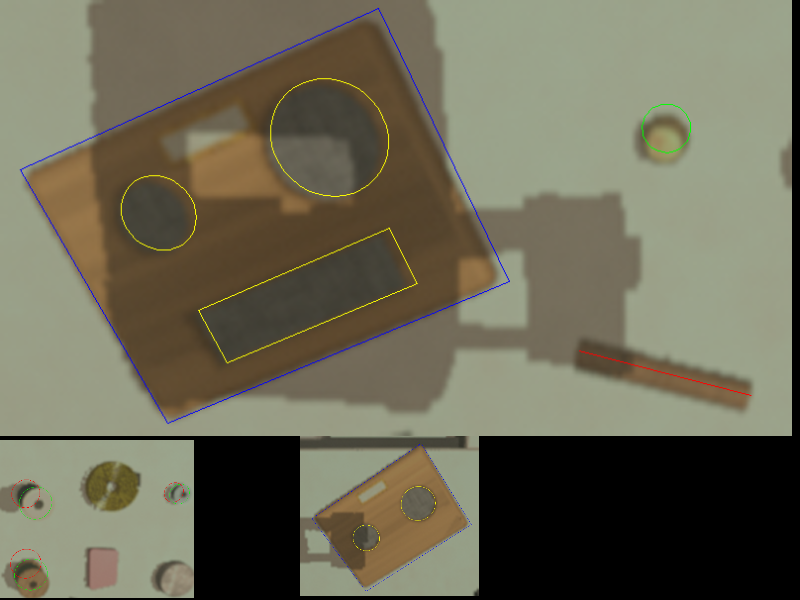

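```bash
python3 - <<'E'
s=open('fit.py').read()
s=s.replace("    for s in range(4):\n","    if cv2.contourArea(w.astype(np.float32),True)*cv2.contourArea(box.astype(np.float32),True)<0: w=w[::-1]\n    for s in range(4):\n")
s=s.replace('top=dict(','top=dict(').replace("(391,199),22","(391.5,201),22").replace("(462,211),61","(463,211),61")
i=s.index("    a=draw"); s=s[:i]+'''    S=5; A=[draw(p2,"pics/raw_w2.png",k,0) for k in ((295,375,145,185),(345,395,145,245),(450,490,145,180),(150,275,125,235))]; m=draw(p1,"pics/raw_w1.png",(255,395,115,240),0)
    h=np.zeros((600,800,3),np.uint8)
    def put(im,x,y,f): im=cv2.resize(im,None,fx=f,fy=f); im=im[:600-y,:800-x]; h[y:y+im.shape[0],x:x+im.shape[1]]=im
    put(A[0],0,0,.8); put(A[1],330,0,.8); put(A[2],560,0,.8); put(A[3],0,170,.5); put(m,450,410,.3); put(A[3],0,170,.5)
    cv2.imwrite("pics/fit2.png",h)
'''
open('fit.py','w').write(s)
E
python3 fit.py
```

```text
mend [ 6.02180315e+02 -1.58089076e+02  4.16176848e-01] 5.75489181554868 mach [561.77374381 379.82270498   6.90492043] 6.06734345714054
{'thimble': array([569.9,  -9.1]), 'tall': array([574.9,  65. ]), 'wood': array([650.6,  67.1]), 'bobbin': array([573.3, 217.1]), 'needle': array([662. , -10.6])} needle len 69.128253770762 axis 1.3022765759767687
{'wood': array([ 569.3, -133.2]), 'thimble': array([ 598.4, -199.1]), 'needle': array([ 629.6, -146. ]), 'tall': array([540.8, 409.1]), 'bobbin': array([582.7, 350.6])}
```

View pics/fit2.png

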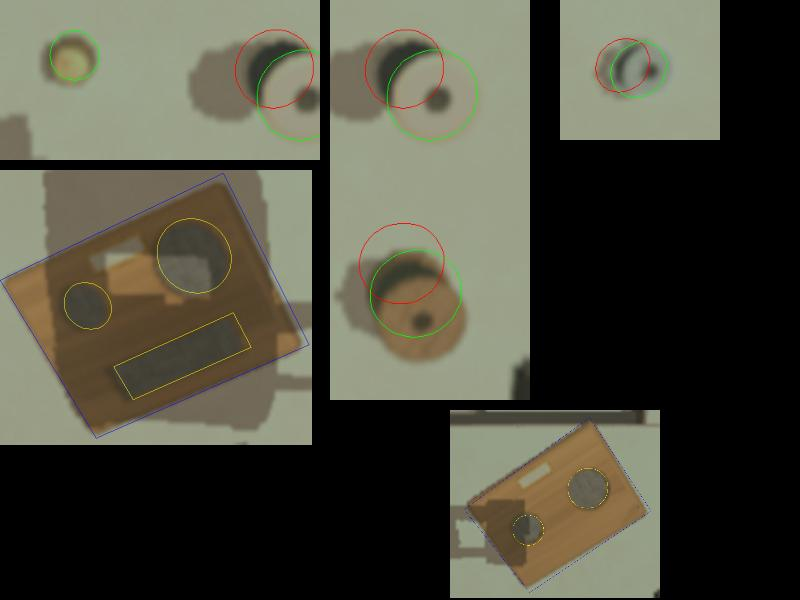

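The tray fits line up. Hole centres give corrected clicks for the spools. Before choosing grasps I need the grey cone's position and height, because it sits behind the mending tray.

```bash
sed -i 's/(463,211),61/(464.5,212),61/;s/(458,273),36/(460,281),36/;s/(587,203),12/(588.5,203),12/' fit.py; python3 fit.py | tail -2
python3 - <<'E'
from h import *
p=manip.camera_params("top")
b=world(p,[(205+620/3.2,100+60/3.2)],0); print("cone base",b)
for h in (40,60,80,100,130,160,190): print(h,world(p,[(205+632/3.2,100+38/3.2)],h).round())
print("book",world(p,[(205+672/3.2,100+97/3.2)],0),world(p,[(205+775/3.2,100+92/3.2)],0))
a=cv2.imread("pics/raw_w2.png")[225:320,230:310]; b=cv2.imread("pics/side0.png")[195:320,365:480]; c=cv2.imread("pics/raw_t1.png")[100:135,385:450]
h=np.zeros((500,800,3),np.uint8)
for im,x,y in ((cv2.resize(a,None,fx=4,fy=4),0,0),(cv2.resize(b,None,fx=4,fy=4),330,0)): h[y:y+im.shape[0],x:x+im.shape[1]]=im[:500,:800-x]
cv2.imwrite("pics/cone.png",h)
E
```

```text
{'thimble': array([569.9,  -9.1]), 'tall': array([576. ,  66.6]), 'wood': array([660.3,  69.8]), 'bobbin': array([573.3, 218.9]), 'needle': array([662. , -10.6])} needle len 69.128253770762 axis 1.3022765759767687
{'wood': array([ 569.3, -133.2]), 'thimble': array([ 598.4, -199.1]), 'needle': array([ 629.6, -146. ]), 'tall': array([540.8, 409.1]), 'bobbin': array([582.7, 350.6])}
cone base [[ 749.74369648 -103.02782731    0.        ]]
40 [[ 761. -109.   40.]]
60 [[ 756. -105.   60.]]
80 [[ 750. -102.   80.]]
100 [[745. -98. 100.]]
130 [[737. -93. 130.]]
160 [[729. -88. 160.]]
190 [[721. -82. 190.]]
book [[ 712.58578813 -153.2223476     0.        ]] [[ 717.50961269 -255.93288883    0.        ]]
```

View pics/cone.png

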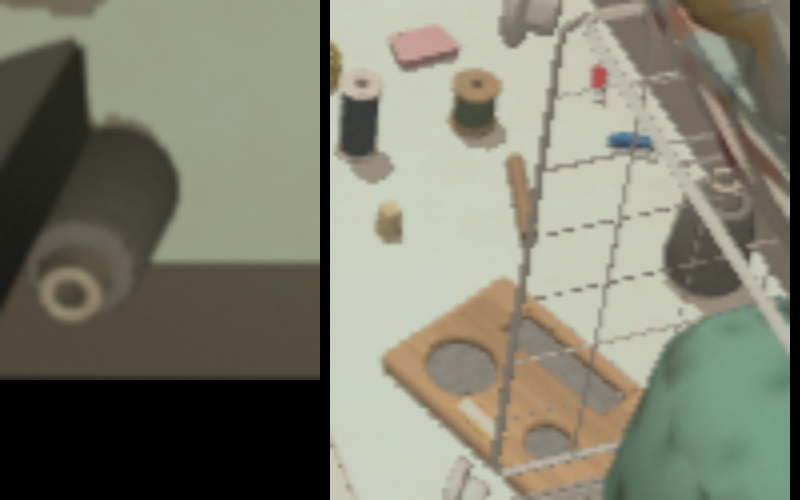

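```bash
python3 - <<'E'
from h import *; import pickle
p=manip.camera_params("top"); q=pickle.load(open("w2.pkl","rb"))
for z in (80,90,100,110,120,130,140): print(z,world(p,[(205+632/3.2,100+38/3.2)],z)[0,:2].round(),world(q,[(247.5,298.2)],z)[0,:2].round())
print(rel((570,-9,120),np.pi), rel((570,-9,21),np.pi), rel((598.4,-199.1,120)))
E
```

```text
80 [ 750. -102.] [ 753. -101.]
90 [ 748. -100.] [746. -98.]
100 [745. -98.] [739. -95.]
110 [742. -96.] [732. -92.]
120 [740. -95.] [725. -89.]
130 [737. -93.] [719. -86.]
140 [734. -91.] [712. -83.]
(array([ 2.86, -1.02, 14.06]), np.float64(-0.009428140763846335)) (array([ 2.86, -1.03, 23.96]), np.float64(-0.009428140763846335)) (array([ 1.000e-02, -2.003e+01,  1.405e+01]), None)
```

The cone is about 85 mm tall at (749,-101), so the gripper body (above 100 mm) clears it. Thimble first.

```bash
python3 -m creep '[[0.1,[2.9,-1,5],0],[0.1,[2.9,-1,10],0],[0.1,[2.9,-1,15],0],[0.1,[2.9,-1,19],0],[0.1,[2.9,-1,21.5],0],[0.1,[2.9,-1,22.8],0],[0.1,[2.9,-1,23.95],0],[0.1,[2.9,-1,23.95],0],[-0.8,[2.9,-1,23.95],0],[-0.8,[2.9,-1,23.95],0],[-0.8,[2.9,-1,23.95],0],[-0.8,[2.9,-1,23.95],0]]' 10
python3 -m creep '[[-0.9,[0,0,0],0],[-0.9,[0,0,0],0],[-0.9,[0,0,0],0]]'; python3 -c "
from h import *
print(rel((598.4,-199.1,70)),rel((598.4,-199.1,22)))"
```

```text
clock: 3.75
eef_pos: [569.9, -10.3, 21.5]
eef_rot: [-3.142, 0.001, 3.139]
wrist_force: [-0.3, -0.4, -0.2]
finger_gap: 23.1
finger_force: 0.0
clock: 4.05
eef_pos: [569.8, -10.3, 21.2]
eef_rot: [-3.142, 0.0, 3.139]
wrist_force: [-0.8, -0.2, 2.2]
finger_gap: 15.2
finger_force: 10.1
(array([ -2.91, -18.88,  -4.88]), None) (array([ -2.91, -18.88,  -0.08]), None)
```

Thimble held. Before carrying it I'll check how close the wire rack right of the mending tray comes.

```bash
python3 - <<'E'
import cv2,numpy as np
a=cv2.imread("pics/raw_w2.png")[80:300,0:200]; c=cv2.imread("pics/raw_t1.png")[90:230,430:560]
h=np.zeros((560,800,3),np.uint8)
A=cv2.resize(a,None,fx=2,fy=2); C=cv2.resize(c,None,fx=3,fy=3)
h[:A.shape[0],:400]=A; h[:420,405:795]=C
cv2.imwrite("pics/rack.png",h)
E
```

```text
(no output)
```

View pics/rack.png

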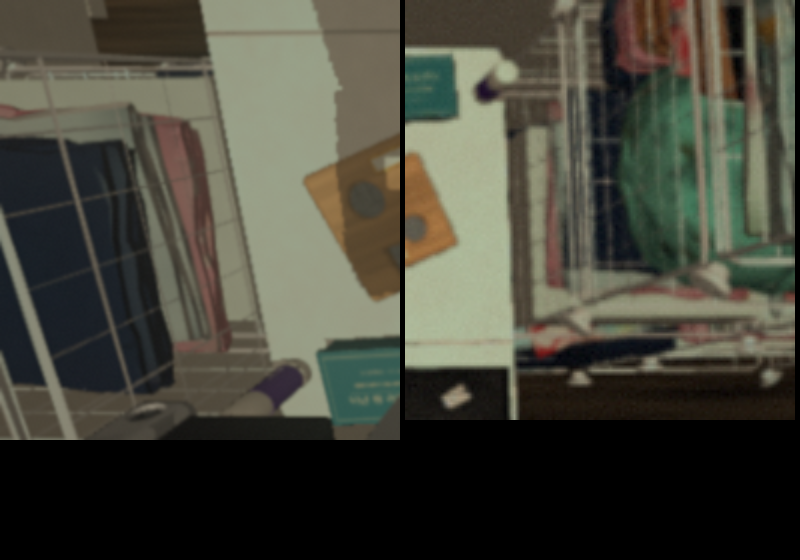

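The rack stays beyond the desk edge (y < −300). I'll turn the gripper 90° so its long side lies along x and stays clear of it.

```bash
python3 -m creep '[[-0.9,[0,0,-3],0],[-0.9,[0,-1,-5],1.5],[-0.9,[-1,-4,-5],3],[-0.9,[-1.5,-7,-5],4.5],[-0.9,[-2,-10,-5],6],[-0.9,[-2.9,-13,-5],7.6],[-0.9,[-2.9,-16,-5],9.2],[-0.9,[-2.9,-18.9,-5],10.8],[-0.9,[-2.9,-18.9,-5],12.4],[-0.9,[-2.9,-18.9,-5],14],[-0.9,[-2.9,-18.9,-5],16],[-0.9,[-2.9,-18.9,-5],18]]'
python3 -m creep '[[-0.9,[0,0,0],0.5],[-0.9,[0,0,0],0.5]]'
python3 -c "
from h import *
print(rel((598.4,-199.1,28),np.pi/2))"
```

```text
clock: 5.25
eef_pos: [598.0, -199.4, 70.7]
eef_rot: [-3.141, -0.0, 1.611]
wrist_force: [-0.6, -1.1, 0.3]
finger_gap: 15.1
finger_force: 9.9
clock: 5.45
eef_pos: [598.1, -199.3, 70.8]
eef_rot: [-3.141, -0.0, 1.573]
wrist_force: [-0.1, 0.7, -0.7]
finger_gap: 15.6
finger_force: 9.9
(array([0.02, 0.04, 4.28]), np.float64(0.02414615166952411))
```

```bash
python3 -m creep '[[-0.9,[0,0,2.5],0],[-0.9,[0,0,3.6],0],[-0.9,[0,0,4.0],0],[-0.9,[0,0,4.3],0],[-0.9,[0,0,4.3],0],[-0.35,[0,0,4.3],0],[-0.35,[0,0,4.3],0],[-0.35,[0,0,4.3],0]]'
python3 -m creep '[[-0.3,[0,0,-1],0],[-0.3,[0,0,-3],0],[-0.3,[0,3,-7],0],[-0.3,[-2,5,-12],0],[0.1,[-2,5,-17],0],[0.1,[-2,5,-18],0],[0.1,[-2,5,-18],0],[0.1,[-2,5,-18],0]]'
python3 -c "
from h import *;import pickle
p=shot('wrist','w3.png'); pickle.dump(p,open('w3.pkl','wb'))
from fit import P
print(pixel(p,[(*P[k],8) for k in ('thimble','wood','needle')]))
print(rel((576,66.6,120)),rel((576,66.6,40),np.pi))"
```

```text
clock: 6.25
eef_pos: [598.3, -199.4, 28.4]
eef_rot: [3.141, 0.0, 1.574]
wrist_force: [-0.0, -1.0, -0.1]
finger_gap: 30.0
finger_force: 0.0
clock: 7.05
eef_pos: [647.8, -219.0, 207.4]
eef_rot: [-3.141, -0.0, 1.574]
wrist_force: [-0.4, 0.1, -0.8]
finger_gap: 51.7
finger_force: 0.0
mend [ 6.02180315e+02 -1.58089076e+02  4.16176848e-01] 5.75489181554868 mach [561.77374381 379.82270498   6.90492043] 6.06734345714054
{'thimble': array([569.9,  -9.1]), 'tall': array([576. ,  66.6]), 'wood': array([660.3,  69.8]), 'bobbin': array([573.3, 218.9]), 'needle': array([662. , -10.6])} needle len 69.128253770762 axis 1.3022765759767687
{'wood': array([ 569.3, -133.2]), 'thimble': array([ 598.4, -199.1]), 'needle': array([ 629.6, -146. ]), 'tall': array([540.8, 409.1]), 'bobbin': array([582.7, 350.6])}
[[282.299406   171.38955841]
 [256.67523204 117.79572561]
 [306.1728839  128.6589906 ]]
(array([28.57, -7.07,  8.69]), None) (array([28.56, -7.05, 16.69]), np.float64(-17.968725682253012))
```

View pics/w3.png

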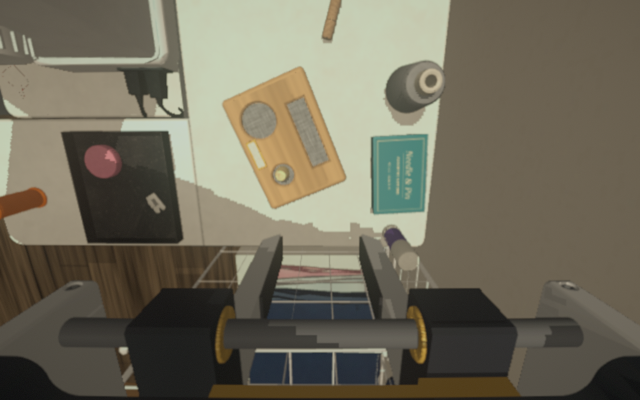

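The thimble stands in its pocket at (281,174), and the large pocket (259,119) and trough (308,131) match the prediction to about 2 px. Needle case next.

```bash
python3 -c "
from h import *
print(rel((662,-10.6,80)),rel((662,-10.6,18),1.302))"
```

```text
(array([20.82,  1.52, 12.66]), None) (array([20.81,  1.53, 18.86]), np.float64(3.11145333254035))
```

```bash
python3 -m creep '[[-0.2,[5,0.4,2],1],[-0.2,[10,0.8,4],2],[-0.2,[15,1.2,8],3.1],[-0.2,[20.8,1.5,12],3.1],[-0.2,[20.8,1.5,14],3.1],[-0.2,[20.8,1.5,16],3.1],[-0.2,[20.8,1.5,17.8],3.1],[-0.2,[20.8,1.5,18.5],3.1],[-0.2,[20.8,1.5,18.9],3.1],[-0.2,[20.8,1.5,18.9],3.1]]'
python3 -m creep '[[-0.95,[0,0,0],0],[-0.95,[0,0,0],0],[-0.95,[0,0,0],0],[-0.95,[0,0,0],0],[-0.95,[0,0,-2],0],[-0.95,[0,0,-5],0],[-0.95,[0,0,-7],0],[-0.95,[0,0,-7],0]]' 15
python3 -c "
from h import *
print(rel((631,-147,80),1.987),rel((631,-147,28),1.987))"
```

```text
clock: 8.1
eef_pos: [662.5, -11.4, 18.8]
eef_rot: [-3.141, 0.0, 1.303]
wrist_force: [-0.8, 0.9, -1.0]
finger_gap: 37.7
finger_force: 0.0
clock: 8.9
eef_pos: [664.0, -11.2, 92.2]
eef_rot: [3.137, -0.001, 1.303]
wrist_force: [0.2, -0.2, 0.2]
finger_gap: 12.3
finger_force: 15.0
(array([-13.97,   0.41,   1.21]), np.float64(-7.838606772546823)) (array([-13.97,   0.38,   6.41]), np.float64(-7.838606772546823))
```

```bash
python3 -m creep '[[-0.95,[-3,0.1,0],-1.5],[-0.95,[-7,0.2,0],-3],[-0.95,[-11,0.3,0],-4.5],[-0.95,[-14,0.4,0],-6],[-0.95,[-14,0.4,1],-7.85],[-0.95,[-14,0.4,1],-7.85],[-0.95,[-14,0.4,1],-7.85],[-0.95,[-14,0.4,1],-7.85]]'
python3 -c "
from h import *
print(rel((631,-147,27.5),1.987))
p=shot('wrist','w4.png',(140,500,0,300),2)"
```

```text
clock: 9.7
eef_pos: [629.6, -146.5, 78.9]
eef_rot: [-3.142, -0.0, 1.986]
wrist_force: [0.4, 0.6, -0.0]
finger_gap: 12.3
finger_force: 15.0
(array([-0.1 ,  0.11,  5.14]), np.float64(-0.0163782437420574))
```

View pics/w4.png

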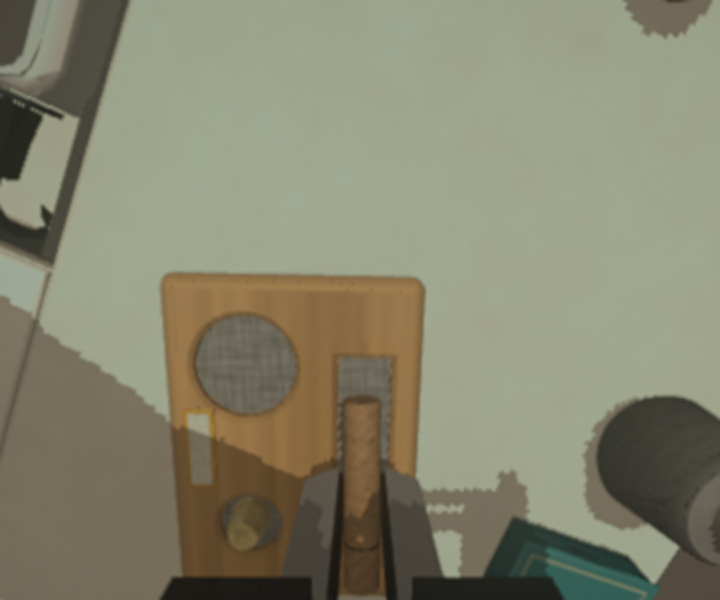

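The case sits parallel to and over the trough (its end is at (361,399)), and the thimble is standing in its pocket. Lower and release.

```bash
python3 -m creep '[[-0.95,[-0.1,0.1,2.5],0],[-0.95,[-0.1,0.1,4],0],[-0.95,[-0.1,0.1,4.7],0],[-0.95,[-0.1,0.1,5.15],0],[-0.95,[-0.1,0.1,5.15],0],[-0.45,[-0.1,0.1,5.15],0],[-0.45,[-0.1,0.1,5.15],0],[-0.45,[-0.1,0.1,5.15],0]]'
python3 -m creep '[[-0.4,[0,0,-2],0],[-0.4,[0,0,-6],0],[-0.2,[0,0,-10],0],[-0.2,[0,0,-12],0],[-0.2,[0,0,-12],0]]'
python3 -c "
from h import *
print(rel((660.3,69.8,120),1.57),rel((660.3,69.8,23),1.57))
p=shot('wrist','w5.png',(140,460,0,280),2)"
```

```text
clock: 10.55
eef_pos: [631.0, -147.8, 28.0]
eef_rot: [3.141, 0.0, 1.988]
wrist_force: [-0.3, -0.7, -0.6]
finger_gap: 25.4
finger_force: 0.0
clock: 11.05
eef_pos: [632.0, -148.1, 151.3]
eef_rot: [3.137, 0.004, 1.988]
wrist_force: [-0.5, 0.0, -0.2]
finger_gap: 37.6
finger_force: 0.0
(array([18.79, 11.4 ,  3.11]), np.float64(4.789095735898065)) (array([18.82, 11.36, 12.81]), np.float64(4.789095735898065))
```

View pics/w5.png

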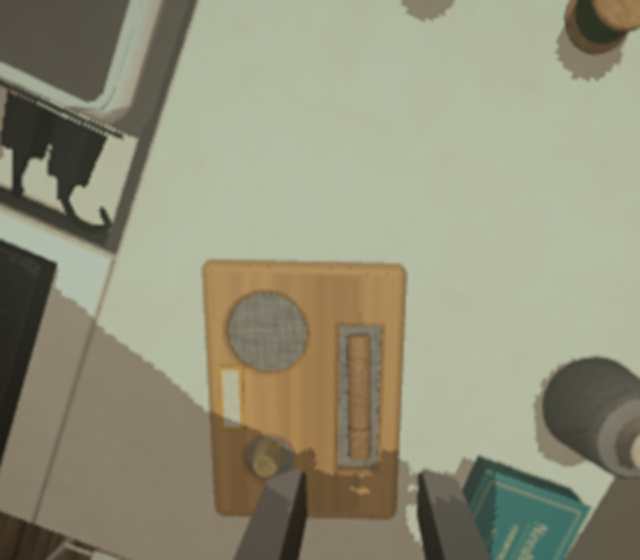

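The needle case lies seated in the trough at (359,397). Wooden spool next.

```bash
python3 -m creep '[[0.1,[3,2,0],-1.6],[0.1,[7,4,0],-3.2],[0.1,[11,6.5,0],-4.9],[0.1,[15,9,0],-6.5],[0.1,[18.8,11.4,0],-8.2],[0.1,[18.8,11.4,1],-9.8],[0.1,[18.8,11.4,2],-11.4],[0.1,[18.8,11.4,3],-13.2],[0.1,[18.8,11.4,3],-13.2],[0.1,[18.8,11.4,3],-13.2],[0.1,[18.8,11.4,3],-13.2]]'
python3 -c "
from h import *
print(rel((660.3,69.8,23),np.pi))
from fit import O
p=shot('wrist','w6.png',(140,500,0,300),2)
print((pixel(p,[(660.3,69.8,36),(576,66.6,61)])-[140,0])*2)"
```

```text
clock: 12.2
eef_pos: [658.9, 70.2, 117.5]
eef_rot: [-3.142, 0.0, 3.136]
wrist_force: [-0.1, -0.3, -0.1]
finger_gap: 52.0
finger_force: 0.0
(array([-0.15, -0.04,  9.45]), np.float64(-0.06086513036711647))
mend [ 6.02180315e+02 -1.58089076e+02  4.16176848e-01] 5.75489181554868 mach [561.77374381 379.82270498   6.90492043] 6.06734345714054
{'thimble': array([569.9,  -9.1]), 'tall': array([576. ,  66.6]), 'wood': array([660.3,  69.8]), 'bobbin': array([573.3, 218.9]), 'needle': array([662. , -10.6])} needle len 69.128253770762 axis 1.3022765759767687
{'wood': array([ 569.3, -133.2]), 'thimble': array([ 598.4, -199.1]), 'needle': array([ 629.6, -146. ]), 'tall': array([540.8, 409.1]), 'bobbin': array([582.7, 350.6])}
[[360.21204176 433.99807864]
 [350.336175   240.29448918]]
```

View pics/w6.png

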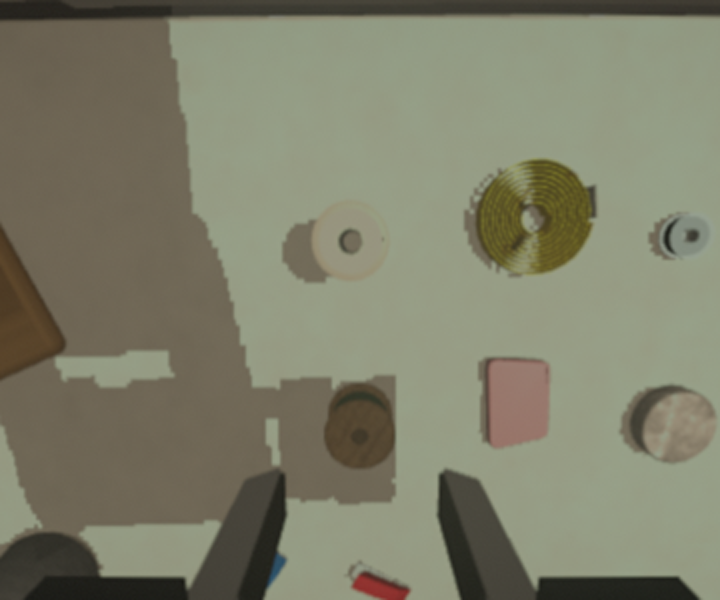

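The spool holes at (360,436) and (350,241) match the predictions. The bobbin hole is at (691,236). Grip the wooden spool.

```bash
python3 -c "
from h import *
p=manip.camera_params('wrist'); print(world(p,[(140+691/2,236/2)],12))"
python3 -m creep '[[0.1,[-0.15,0,3],0],[0.1,[-0.15,0,6],0],[0.1,[-0.15,0,8],0],[0.1,[-0.15,0,9],0],[0.1,[-0.15,0,9.4],0],[0.1,[-0.15,0,9.4],0],[-0.6,[-0.15,0,9.4],0],[-0.6,[-0.15,0,9.4],0],[-0.6,[-0.15,0,9.4],0],[-0.6,[-0.15,0,9.4],0]]' 15
python3 -m creep '[[-0.6,[0,0,0],0],[-0.6,[0,0,-2],0],[-0.6,[0,0,-5],0],[-0.6,[0,0,-7],0],[-0.6,[0,0,-7],0]]'
python3 -c "
from h import *
print(rel((570.5,-134,93)),rel((570.5,-134,30)))"
```

```text
[[574.20939318 220.72987805  12.        ]]
clock: 13.25
eef_pos: [660.7, 70.3, 24.3]
eef_rot: [3.142, 0.001, 3.14]
wrist_force: [-0.4, -0.2, 4.4]
finger_gap: 32.9
finger_force: 15.0
clock: 13.75
eef_pos: [661.6, 70.4, 96.5]
eef_rot: [3.141, 0.005, 3.14]
wrist_force: [0.3, 0.4, -0.3]
finger_gap: 32.9
finger_force: 15.0
(array([  9.07, -20.46,   0.3 ]), None) (array([  9.1 , -20.46,   6.6 ]), None)
```

```bash
python3 -m creep '[[-0.6,[1.5,-4,0],0],[-0.6,[3.5,-8,0],0],[-0.6,[5.5,-12,0],0],[-0.6,[7.5,-16,0],0],[-0.6,[9.1,-20.4,0],0],[-0.6,[9.1,-20.4,0],0],[-0.6,[9.1,-20.4,0],0],[-0.6,[9.1,-20.4,0],0],[-0.6,[9.1,-20.4,0],0]]'
python3 -c "
from h import *
print(rel((570.5,-134,30.6)))"
```

```text
clock: 14.65
eef_pos: [569.2, -132.3, 93.0]
eef_rot: [3.141, -0.0, 3.141]
wrist_force: [-0.1, -0.0, 0.0]
finger_gap: 32.7
finger_force: 15.0
(array([-0.13, -0.17,  6.24]), None)
```

```bash
python3 -m creep '[[-0.6,[-0.1,-0.15,3],0],[-0.6,[-0.1,-0.15,5],0],[-0.6,[-0.1,-0.15,5.8],0],[-0.6,[-0.1,-0.15,6.2],0],[-0.6,[-0.1,-0.15,6.2],0],[-0.6,[-0.1,-0.15,6.2],0],[-0.12,[-0.1,-0.15,6.2],0],[-0.12,[-0.1,-0.15,6.2],0],[-0.12,[-0.1,-0.15,6.2],0]]'
python3 -m creep '[[-0.08,[0,0,-2],0],[-0.05,[0,0,-6],0],[0.1,[-3,5,-11],0],[0.1,[-3,8,-12],0],[0.1,[-3,8,-12],0],[0.1,[-3,8,-12],0]]'
python3 -c "
from h import *
print(rel((576,66.6,150)),rel((576,66.6,40),np.pi))
p=shot('wrist','w7.png',(60,420,0,240),2)"
```

```text
clock: 15.55
eef_pos: [570.1, -135.1, 31.8]
eef_rot: [-3.141, 0.001, 3.14]
wrist_force: [0.3, 0.1, -0.2]
finger_gap: 41.4
finger_force: 0.0
clock: 16.15
eef_pos: [600.3, -54.3, 151.8]
eef_rot: [-3.141, 0.001, -3.141]
wrist_force: [0.6, 0.6, 0.3]
finger_gap: 51.8
finger_force: 0.0
(array([ 2.42, 12.09,  0.18]), None) (array([ 2.43, 12.09, 11.18]), np.float64(0.004178717134250078))
```

View pics/w7.png

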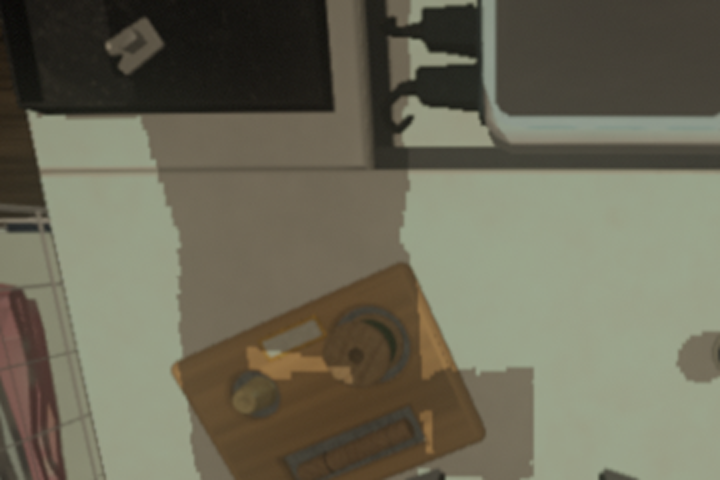

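The wooden spool stands in its pocket (pocket (372,340), spool top leaning outward by perspective). Tall spool next.

```bash
python3 -m creep '[[0.1,[1,4,0],0],[0.1,[2.4,8,0],0],[0.1,[2.4,12.1,0],0],[0.1,[2.4,12.1,3],0],[0.1,[2.4,12.1,6],0],[0.1,[2.4,12.1,9],0],[0.1,[2.4,12.1,10.6],0],[0.1,[2.4,12.1,11.3],0],[0.1,[2.4,12.1,11.3],0],[-0.7,[2.4,12.1,11.3],0],[-0.7,[2.4,12.1,11.3],0],[-0.7,[2.4,12.1,11.3],0]]' 15
python3 -m creep '[[-0.7,[0,0,0],0],[-0.7,[0,0,0],0],[-0.7,[0,0,0],0]]'
python3 -m creep '[[-0.7,[0,0,-4],0],[-0.7,[0,0,-8],0],[-0.7,[0,0,-8],0],[-0.7,[0,0,-8],0]]'
python3 -c "
from h import *
print(rel((541,409.5,120)))"
```

```text
clock: 17.4
eef_pos: [576.7, 65.9, 39.3]
eef_rot: [3.142, 0.001, 3.14]
wrist_force: [0.8, 0.5, -0.5]
finger_gap: 30.8
finger_force: 0.0
clock: 17.7
eef_pos: [576.7, 66.0, 39.1]
eef_rot: [-3.142, 0.001, 3.14]
wrist_force: [-0.8, -1.0, 6.6]
finger_gap: 28.6
finger_force: 15.0
clock: 18.1
eef_pos: [576.4, 66.0, 118.7]
eef_rot: [3.141, 0.001, 3.14]
wrist_force: [0.6, 0.1, -1.8]
finger_gap: 28.8
finger_force: 15.0
(array([ 3.59, 34.34, -0.13]), None)
```

```bash
python3 -m creep '[[-0.7,[0.4,4,0],0],[-0.7,[0.8,8,0],0],[-0.7,[1.2,12,0],0],[-0.7,[1.6,16,0],0],[-0.7,[2,20,0],0],[-0.7,[2.4,24,0],0],[-0.7,[2.8,28,0],0],[-0.7,[3.2,32,0],0],[-0.7,[3.6,34.4,0],0],[-0.7,[3.6,34.4,0],0],[-0.7,[3.6,34.4,0],0],[-0.7,[3.6,34.4,0],0]]'
python3 -c "
from h import *
print(rel((541,409.5,45.9)))
from fit import P
p=shot('wrist','w8.png',(200,480,0,300),2)
print((pixel(p,[(*P[k],12) for k in ('tall','bobbin')])-[200,0])*2)"
```

```text
clock: 19.3
eef_pos: [541.0, 408.8, 117.5]
eef_rot: [-3.141, -0.001, 3.139]
wrist_force: [-0.3, 0.1, -0.2]
finger_gap: 29.0
finger_force: 15.0
(array([-0.01,  0.07,  7.16]), None)
mend [ 6.02180315e+02 -1.58089076e+02  4.16176848e-01] 5.75489181554868 mach [561.77374381 379.82270498   6.90492043] 6.06734345714054
{'thimble': array([569.9,  -9.1]), 'tall': array([576. ,  66.6]), 'wood': array([660.3,  69.8]), 'bobbin': array([573.3, 218.9]), 'needle': array([662. , -10.6])} needle len 69.128253770762 axis 1.3022765759767687
{'wood': array([ 569.3, -133.2]), 'thimble': array([ 598.4, -199.1]), 'needle': array([ 629.6, -146. ]), 'tall': array([540.8, 409.1]), 'bobbin': array([582.7, 350.6])}
[[241.90722334 415.53944797]
 [128.24271936 493.80523358]]
```

View pics/w8.png

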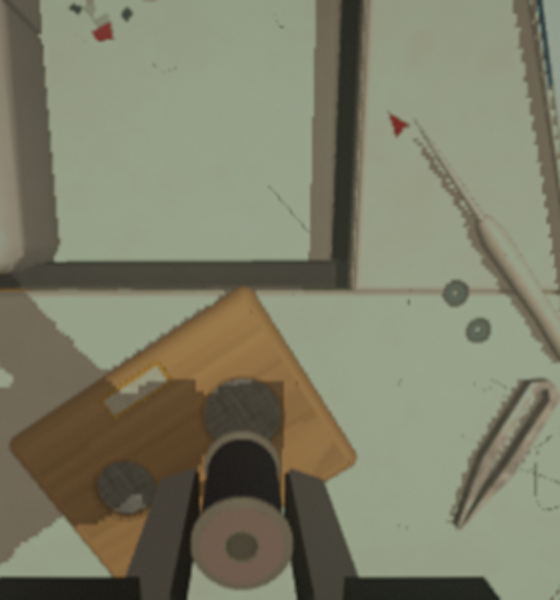

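Pocket mouths appear at (244,414) for the tall spool (as predicted) and (126,487) for the bobbin, about 3 mm from the prediction. Place the tall spool.

```bash
python3 -c "
from h import *
p=manip.camera_params('wrist'); print(world(p,[(200+126/2,487/2),(200+244/2,207)],9))"
python3 -m creep '[[-0.7,[0,0,3],0],[-0.7,[0,0,5.5],0],[-0.7,[0,0,6.5],0],[-0.7,[0,0,7],0],[-0.7,[0,0,7.15],0],[-0.7,[0,0,7.15],0],[-0.7,[0,0,7.15],0],[-0.22,[0,0,7.15],0],[-0.22,[0,0,7.15],0],[-0.22,[0,0,7.15],0]]'
python3 -m creep '[[-0.15,[0,0,-3],0],[-0.1,[0,0,-7],0],[0.1,[0,0,-11],0],[0,[-3,-4,-12],0],[0,[-3,-10,-12],0],[0,[-3.3,-14,-12],0],[0,[-3.3,-19,-12],0],[0,[-3.3,-19,-12],0],[0,[-3.3,-19,-12],0],[0,[-3.3,-19,-12],0]]'
python3 -c "
from h import *
print(rel((574,220,70)),rel((574,220,20.5),np.pi))
p=shot('wrist','w9.png',(140,540,0,280),2)"
```

```text
[[580.64602388 348.89135993   9.        ]
 [541.24850081 410.14987255   9.        ]]
clock: 20.35
eef_pos: [540.9, 410.1, 47.2]
eef_rot: [3.141, 0.0, 3.14]
wrist_force: [-0.8, 0.1, -0.1]
finger_gap: 36.5
finger_force: 0.0
clock: 21.35
eef_pos: [573.5, 221.0, 167.0]
eef_rot: [3.141, 0.0, 3.141]
wrist_force: [0.4, 0.4, 1.2]
finger_gap: 46.9
finger_force: 0.0
(array([-0.04, -0.1 ,  9.7 ]), None) (array([-0.04, -0.1 , 14.65]), np.float64(-0.010501251640891888))
```

View pics/w9.png

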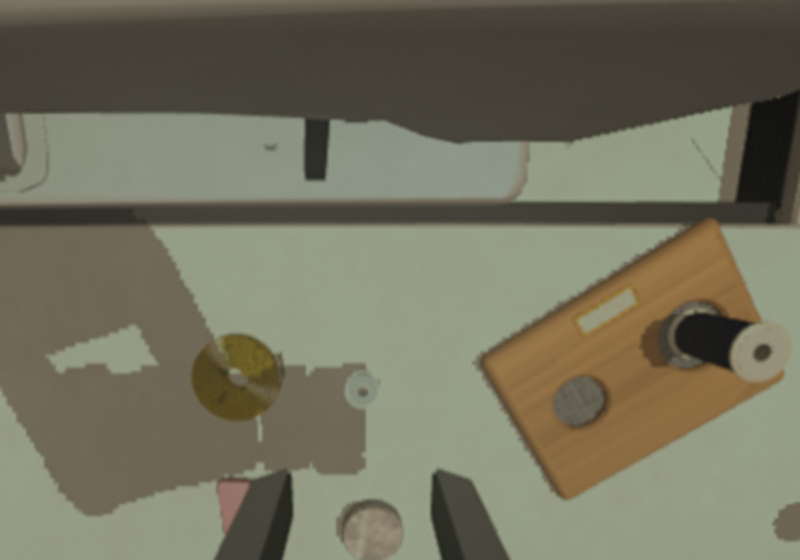

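The tall spool stands in its pocket at (690,333), the bobbin is at (361,389) and its pocket at (579,401). I have now gone over the 14-picture limit (16 viewed), so I won't view any more and will verify numerically. Grip the bobbin.

```bash
python3 -c "
from h import *
p=manip.camera_params('wrist'); print(world(p,[(140+361/2,389/2),(140+579/2,401/2)],[12,9]))"
python3 -m creep '[[-0.1,[0,-0.1,4],0],[-0.1,[0,-0.1,8],0],[-0.1,[0,-0.1,11],0],[-0.1,[0,-0.1,13],0],[-0.1,[0,-0.1,14.1],0],[-0.1,[0,-0.1,14.6],0],[-0.1,[0,-0.1,14.6],0],[-0.1,[0,-0.1,14.6],0]]' 12
python3 -c "
from h import *
print(rel((574,220,20.5)))"
```

```text
[[572.34773757 221.17550626  12.        ]
 [580.28879732 348.88008523   9.        ]]
clock: 22.2
eef_pos: [574.1, 219.4, 22.0]
eef_rot: [3.141, 0.002, 3.14]
wrist_force: [0.5, -0.2, 0.1]
finger_gap: 42.1
finger_force: 0.0
(array([0.01, 0.06, 0.15]), None)
```

```bash
python3 -m creep '[[-0.1,[0.1,0.1,0.15],0],[-0.1,[0.1,0.1,0.15],0],[-0.9,[0.1,0.1,0.15],0],[-0.9,[0.1,0.1,0.15],0],[-0.9,[0.1,0.1,0.15],0],[-0.9,[0.1,0.1,0.15],0],[-0.9,[0.1,0.1,0.15],0],[-0.9,[0.1,0.1,0.15],0]]'
python3 -m creep '[[-0.9,[0,0,-1],0],[-0.9,[0,0,-4],0],[-0.9,[0,0,-5],0],[-0.9,[0,0,-5],0],[-0.9,[0,0,-5],0]]'
python3 -c "
from h import *
print(rel((580.5,349,60)))"
```

```text
clock: 23.0
eef_pos: [572.6, 220.0, 19.5]
eef_rot: [-3.142, 0.0, 3.14]
wrist_force: [-0.7, -0.2, 1.6]
finger_gap: 19.5
finger_force: 12.0
clock: 23.5
eef_pos: [572.3, 219.9, 68.8]
eef_rot: [-3.141, -0.0, 3.14]
wrist_force: [-0.6, -0.3, 0.2]
finger_gap: 19.6
finger_force: 12.0
(array([-0.8 , 12.91,  0.88]), None)
```

```bash
python3 -m creep '[[-0.9,[-0.3,4,0],0],[-0.9,[-0.6,8,0],0],[-0.9,[-0.8,12,0],0],[-0.9,[-0.8,12.9,0],0],[-0.9,[-0.8,12.9,0],0],[-0.9,[-0.8,12.9,0],0],[-0.9,[-0.8,12.9,0],0],[-0.9,[-0.8,12.9,0],0]]'
python3 -c "
from h import *
print(rel((580.5,349,27.2)))"
```

```text
clock: 24.3
eef_pos: [581.1, 347.8, 69.5]
eef_rot: [-3.141, -0.0, 3.139]
wrist_force: [-1.0, 0.5, -0.3]
finger_gap: 19.8
finger_force: 12.0
(array([0.06, 0.12, 4.23]), None)
```

```bash
python3 -m creep '[[-0.9,[0.05,0.1,2],0],[-0.9,[0.05,0.1,3.4],0],[-0.9,[0.05,0.1,4],0],[-0.9,[0.05,0.1,4.2],0],[-0.9,[0.05,0.1,4.2],0],[-0.9,[0.05,0.1,4.2],0],[-0.9,[0.05,0.1,4.2],0]]'
python3 -m creep '[[-0.35,[0,0,0],0],[-0.35,[0,0,0],0],[-0.35,[0,0,0],0],[-0.35,[0,0,-2],0],[-0.35,[0,0,-6],0],[-0.35,[0,0,-10],0],[-0.35,[-3,-5,-13],0],[-0.35,[-3,-5,-13],0],[-0.35,[-3,-5,-13],0],[-0.35,[-3,-5,-13],0]]'
python3 - <<'E'
from h import *
p=shot('wrist','w10.png'); q=manip.camera_params('top'); shot('top','t2.png')
im=cv2.imread('pics/raw_w10.png'); 
c=pixel(p,[(580.5,349,9)])[0]; print(c, pixel(p,[(541,410,9)])[0])
g=cv2.cvtColor(im,cv2.COLOR_BGR2GRAY); x,y=c.round().astype(int); print(g[y-18:y+19:2,x-18:x+19:2])
E
```

```text
clock: 25.0
eef_pos: [580.5, 350.1, 28.1]
eef_rot: [3.141, 0.001, 3.14]
wrist_force: [0.3, 0.5, -0.7]
finger_gap: 19.9
finger_force: 12.0
clock: 26.0
eef_pos: [609.6, 300.2, 156.2]
eef_rot: [-3.141, -0.002, 3.14]
wrist_force: [-0.9, 0.4, -0.8]
finger_gap: 30.4
finger_force: 0.0
[365.0199012  171.66739395] [423.85897564 134.77827983]
[[120 120 118 116 116 115 117 119 120 118 117 113 112 114 115 116 115 113
  114]
 [119 117 115 115 116 119 119 116 111 105 103 106 113 116 115 114 114 114
  114]
 [116 114 115 117 119 115 104  96  94  91  94  94  92 104 112 114 114 114
  114]
 [115 116 118 119 111 100  99  94  96  94 102  96  83  79  93 112 116 114
  114]
 [117 119 120 109  96  96 102  95 100  98 101  98  97  93  74  95 113 113
  111]
 [120 119 112  96  92  97  87 110 128 122 134 126 111 101  79  79  99 111
  110]
 [119 115 102  98  89  76 106 124 133 134 137 140 144 121  99  74  83 107
  106]
 [114 108  98 100  76  89 124 134 137 137 137 136 139 145 117  83  76 102
  107]
 [111 104  94  99  73 125 130 137 137 139 136 138 137 139 140  95  78  97
  107]
 [112 107  98  75  69 132 136 137 140 127  88 119 137 137 144 103  76  96
  107]
 [115 109  97  74  70 128 139 137 141  97  68  85 135 137 144 100  77 101
  109]
 [114 111 106  84  68 117 139 137 140 113  91 117 137 137 142  83  79 110
  115]
 [115 114 107  98  76  79 140 138 136 135 134 137 137 141 123  75  96 115
  115]
 [116 115 108 101  93  68 102 142 140 137 137 137 141 137  82  90 109 114
  113]
 [114 113 111 105 100  94  90 110 133 142 142 139 125  89  90 106 113 112
  111]
 [112 112 111 106  99  96  89  81  85  97 100  85  83  93 106 113 111 111
  113]
 [112 110 107 107 106 101  96  87  84  86  89  96 102 108 111 110 111 113
  114]
 [108 107 107 108 108 107 107 106 109 108 110 110 111 110 111 113 114 115
  115]
 [107 108 108 107 107 109 112 114 114 114 112 111 111 112 114 114 115 114
  114]]
```

The bobbin's bright 20 mm disc sits inside the full dark ring of its pocket, with its hole within about 2 mm of the pocket centre. The other four were already confirmed, and the gripper is clear. I'm handing in.

```bash
python3 -c "
from cell import manip
print(manip.sign_off())"
```

```text
the job is handed in; nothing more can be done
None
```

I handed the job in at about 26 s of robot time with all five things seated in their pockets and the tape, weight and chalk left alone; the sign-off gave no verdict, the bobbin was checked from pixel values only, and I viewed 16 pictures, over the limit of 14.

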